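Fit the faceplate spindle into the sloping carving stand and lock it with the keeper

TASK

Take the spindle with the round wooden blank off its rest and thread its shaft, pointed end first, down through both bearings of the sloping carving stand until its collar sits right up against the upper bearing. Then push the keeper plate, the one with the red tab, fully across behind the collar, to its stop, so the spindle cannot back out. Leave the glue bottle and the mug where they are.

Things in the scene. Friction and masses are not known exactly. Their poses are not given: they have to be found in the camera images.
- spindle: Round steel spindle, 249 mm long, 0.36-0.56 kg, level on its rest, axis 52 mm up. Origin: on the axis at the collar's lower face; x runs to the pointed free end. Along x in mm: shaft 14 dia 0 to 155, taper to 6 dia at 165; collar 36 dia -8 to 0; dark boss 22 dia -58 to -8; faceplate 56 dia -64 to -58; wooden blank 62 dia -84 to -64. Centre of mass near x = +10. Roll means nothing.
- spindle_grip (a point): Where to grip: on the spindle's axis in the dark boss (22 mm dia), at x = -42 mm of the spindle.
- spindle_rest: Fixed board 170x70x12 mm with two wooden V saddles 60 mm wide, 56 mm high. Origin on the bench below where the collar's lower face lies (within 3 mm); x towards the spindle's pointed end. Saddles at x = -22 to -11 mm (under the boss) and 105 to 117 mm (under the shaft).
- bearings: Two green pillow blocks on the fixed stand's sloping bed. Origin: on the bore axis at the upper bush's mouth, the collar's seat, 150 mm up; x down the slope along the bore (28 deg below level), z square off the bed. Home: spindle origin here, x along x. In mm: bores 17 dia, bushes x = 0 to 30 and 112 to 142, uphill mouths flared to 27 dia; housings 53 dia; bed 40 below axis, 124 wide.
- keeper (a joint): Slide of the keeper, a forked steel plate just uphill of the seated collar (x = -15 to -10 mm of bearings). In m: 0 = shut, across behind the collar at its stop; 0.034 = fully open, towards +y of bearings. Starts at 0.028 to 0.034 (collar passes freely). Slides with about 2 N, stays where left. Its bevelled tips wedge home a collar up to 6 mm short; one further out blocks it or is shut out.
- keeper_tab (a point): Middle of the outer face of the keeper's red thumb tab, to be pushed towards -y of bearings. Tab 20 mm along x of bearings, 30 mm high, 6 mm thick. With the keeper at q this point is at (-20, 41 + q, +11) mm in the bearings frame.
- glue_bottle: White glue bottle with red cap, 55 mm dia, 162 mm high, standing on the bench; origin under its middle. Not to be disturbed.
- tea_mug: White mug, red-brown inside, 83x113 mm, 93 mm high, standing on the bench; origin under its middle. Not to be disturbed.

How it is judged:
On the way:
1. the shaft is through both bearings and the collar is against the upper bearing (x of spindle in the frame of bearings above -0.003 m and distance between spindle and bearings below 0.005 m and angle between the x axis of spindle and the x axis of bearings, either way round below 0.06 rad), for 0.2 s.
At the end, for the whole second after the job is handed in: The collar's lower face is within 3 mm of its seat on the upper bearing's mouth, the spindle lies along the bearing axis (within 5 mm and 0.06 rad), the keeper reads below 3 mm, and the spindle is at rest (all of step 1 and value of joint keeper below 0.003 m and linear speed of spindle below 0.02 m/s); the robot touches nothing.
It fails at once if the glue bottle is moved by more than 2 cm (distance of glue_bottle from where it was at the start of the episode above 0.02 m).
It fails at once if the mug is moved by more than 2 cm (distance of tea_mug from where it was at the start of the episode above 0.02 m).
It also fails if it takes over 51 s, if anything falls off the work surface, if the arm or the gripper's body presses on something with over 40 N, if the wrist force passes 120 N, or if a joint passes its speed limit or range.

ROBOT

A 7-joint arm with a two-finger parallel gripper is mounted at the origin on the work surface; the furniture and walls round the work are solid. World frame = base frame: x ahead of the robot, y to its left, z up, the work surface at z = 0. Lengths are in m, angles in rad, forces in N, time in s.
With the tool pointing down it reaches from about 0.4 to 0.85 m from the base axis. Payload 10.4 kg.
Tool frame: the origin (TCP) lies midway between the tips of the shut fingers; the grasp point (between the pads) lies 19 mm behind it (manip.tcp_to_grasp is the distance from the TCP to the grasp point, in m); z points along the fingers, y is the line along which they close (so a half turn about z gives the same grasp; the last joint's range is limited). The gripper opens to 85 mm and grips with 20 to 120 N. Pads are 22 mm wide; open, the fingers measure 114 mm over their backs; the gripper's body (76 mm by 85 mm) begins 54 mm behind the grasp point. The pads swing forward as they close: fully open they stand 13 mm farther back than shut.
Start: joints at [-1.367, 0.332, -0.065, 1.46, 0.022, 1.35, -0.088], TCP at [0.141, 0.609, 0.231] pointing down, gripper open.
Joint ranges: [-2.6, 2.6], [-0.5, 2.12], [-1.47, 1.34], [0.16, 2.42], [-1.27, 4.41], [0.06, 2.06], [-2.6, 2.6]. Speed limits (rad/s): [2.22, 2.22, 2.79, 2.79, 3.14, 3.14, 3.14].

INTERFACE

Orientations are given as a unit quaternion [x, y, z, w].
In Python, from workcell import manip gives the robot as it stands.
- The arm moves only by the shell command python3 -m jog 'ROWS' [FORCE]. ROWS is a JSON object of lists of equal length, an entry for each row: "offset": the shift along the world's x, y, z in m, a list of three; "yaw": the turn about the world's z in degrees; "jaw": the closure, from 0 (fully open) to 1 (shut). A call has 1 to 20 rows; each row shifts and turns the commanded pose from where the row before left it; what a row does not reach is not made up. A row lasts 1/12 s, in which the tool goes at most 41.7 mm and 7.16 degrees, less where a joint would pass 70% of its speed; a pose out of reach is approached as far as the arm can. A call is refused whole if a number of a shift passes 0.0417 or a number of a turn 7.16, either way. A call with a gripper value outside its range is refused whole. The fingers move at their own pace and stop on an object; FORCE is the grip in N (left out, the last holds). Time passes only in rows, so rows that do not move let the fingers close. It gives the time, the measured TCP pose, the force, the opening and the grip force at its end, in the units of the state.
- manip.get_obs(): the state, without advancing time (a new reading comes with each control period).
- manip.camera(name): name is "scene" or "top"; returns a dict with "frame" (420x560x3 uint8, red, green, blue), "camera_matrix" (3x3 intrinsics, pixels), "eye" and "attitude" of the camera in the world. Camera axes: x right, y up, looking along -z (the intrinsics and any distortion apply to the point x, -y, -z); pixel columns grow to the right and rows downward; lengths in m; the calibration is good to about 2 mm. A picture is of the moment at which its call begins. There is no depth.
- manip.hand_in(): hands the job in; it is judged then, once.
Trained networks look in a picture, given as the dict that the camera call returned (one of the last four; its "shot" number tells which), for a name from the list of things; names that differ only in an ending like _2 or _b are one class to them, and where a whole thing is asked for, a point or a joint stands for the part that bears it (a point fixed in the world has none). Each returns a list of dicts, best first, with "score" (0 to 1); they miss things now and then, are a little off and sometimes report something else, mostly with a low value. They report only what shows in the picture. A call takes as long as a camera call.
- manip.masks_of(picture, name): "region" (420x560 bool, what is visible of it).
- manip.tip_of(picture, name): "at" ([x, y, z] in m, in world coordinates, good to about 4 mm: a listed point, or the origin of a listed thing).
The state is a dict: "clock": time; "joint_pos": joint angles; "joint_velocities": joint speeds; "tau": joint torques, N m; "position": TCP position; "ee_rot": TCP orientation; "ft_force": force on the tool from outside, world axes, zero at the start; "torque": the same for the moment, N m; "grip_width": opening from 0.0 (shut) to 1.0 (fully open); "grasp_force": force on a finger pad.
Only numpy, scipy, OpenCV 4.12 (cv2) and the standard library are available. Lean on these libraries where they do the work, as an engineer would, in place of code of your own. Each camera call takes 0.05 s, during which the arm holds its last target. There are 200 camera calls.

## Working session

There is one attempt and no reset: what is moved stays moved. The work goes in short steps, Python scripts to look and compute and a shell command to move; the robot and the scene stay as the last step left them, time stands still between calls to the robot, and variables do not carry over. Pictures are saved under pics/ and viewed, at most 10 in all, crops included, and the job is handed in when it is done.

```bash
mkdir -p pics; ls
cat > h.py <<'E'
import numpy as np,cv2
from scipy.spatial.transform import Rotation as R
from workcell import manip
def save(p,n): cv2.imwrite('pics/'+n,p['frame'][:,:,::-1])
def proj(p,X):
    A=np.array(p['attitude']); A=R.from_quat(A).as_matrix() if A.size==4 else A
    c=(np.array(X)-p['eye'])@A; c=c*[1,-1,-1]; u=c@np.array(p['camera_matrix']).T
    return u[...,:2]/u[...,2:]
E
python3 - <<'E'
from h import *
np.set_printoptions(precision=4,suppress=True)
for n in ['scene','top']:
    p=manip.camera(n); save(p,n+'0.png'); print(n,{k:v for k,v in p.items() if k!='frame'})
    for t in ['spindle','spindle_grip','spindle_rest','bearings','keeper_tab','glue_bottle','tea_mug']:
        print(t,[(np.round(d['at'],4),round(d['score'],2)) for d in manip.tip_of(p,t)][:2])
o=manip.get_obs(); print(o, manip.tcp_to_grasp)
E
```

```text
pics
scene {'camera_matrix': array([[442.6783,   0.    , 285.6879],
       [  0.    , 442.6783, 212.1261],
       [  0.    ,   0.    ,   1.    ]]), 'eye': array([ 1.3096, -0.2593,  0.8197]), 'attitude': array([0.3225, 0.2707, 0.5808, 0.6967]), 'shot': 1}
spindle [(array([0.4492, 0.0823, 0.0472]), 0.6)]
spindle_grip [(array([0.4765, 0.1161, 0.0526]), 0.66)]
spindle_rest [(array([ 0.4511,  0.0803, -0.0003]), 0.84)]
bearings [(array([ 0.4189, -0.305 ,  0.1514]), 0.83)]
keeper_tab [(array([ 0.4887, -0.3375,  0.1708]), 0.59)]
glue_bottle [(array([ 0.577 , -0.0365,  0.0003]), 0.7)]
tea_mug []
top {'camera_matrix': array([[400.4479,   0.    , 272.1632],
       [  0.    , 400.4479, 216.6038],
       [  0.    ,   0.    ,   1.    ]]), 'eye': array([ 0.3523, -0.118 ,  0.9557]), 'attitude': array([-0.07  ,  0.0692,  0.7116, -0.6957]), 'shot': 2}
spindle [(array([0.451 , 0.0834, 0.0496]), 0.73)]
spindle_grip [(array([0.4766, 0.1176, 0.0495]), 0.93), (array([0.4532, 0.0833, 0.0482]), 0.26)]
spindle_rest [(array([0.4515, 0.0865, 0.0016]), 0.85)]
bearings [(array([ 0.4242, -0.3076,  0.1486]), 0.9)]
keeper_tab [(array([ 0.4881, -0.3415,  0.1727]), 0.76)]
glue_bottle [(array([ 0.5744, -0.0377,  0.0066]), 0.56)]
tea_mug [(array([ 0.5697, -0.2006, -0.0057]), 0.84)]
{'clock': 0.8, 'joint_pos': array([-1.3666,  0.3321, -0.0647,  1.4601,  0.0216,  1.3499, -0.0885]), 'joint_velocities': array([ 0.0003,  0.0007,  0.0007,  0.0015,  0.001 , -0.0007,  0.0011]), 'tau': array([  0.0005, -62.52  ,   0.0495, -39.1807,   0.0166,   0.0019,
         0.    ]), 'position': array([0.1405, 0.609 , 0.2314]), 'ee_rot': array([ 0.1131,  0.9936,  0.0001, -0.    ]), 'ft_force': array([ 0.415 , -0.5313, -0.0827]), 'torque': array([ 0.0084, -0.0031,  0.0184]), 'grasp_force': 0.0, 'grip_width': 1.0003051500443259} 0.0187
```

View pics/scene0.png

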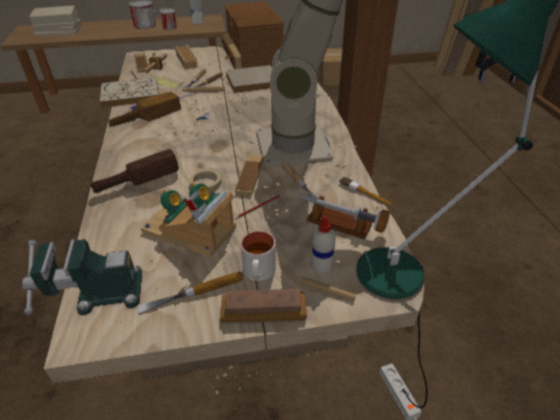

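View pics/top0.png

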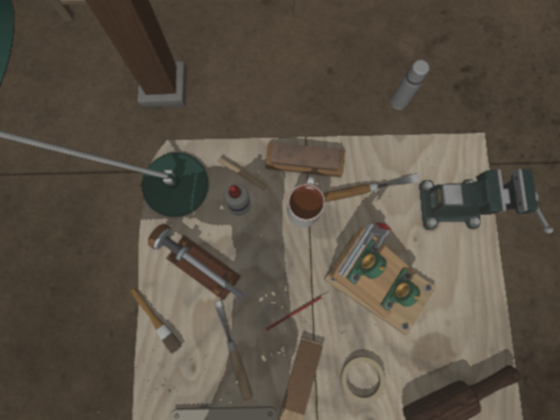

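```bash
cat >> h.py <<'E'
from scipy.optimize import minimize
SEG=[(-84,31,-64,31),(-64,28,-58,28),(-58,11,-8,11),(-8,18,0,18),(0,7,155,7),(155,7,165,3)]
def frame(a,pitch):
    c,s=np.cos(pitch),np.sin(pitch)
    return np.array([[c*np.cos(a),c*np.sin(a),-s],[-np.sin(a),np.cos(a),0],[s*np.cos(a),s*np.sin(a),c]]) # rows x,y,z
def ring(x,r,n=24):
    t=np.linspace(0,2*np.pi,n); return np.c_[np.full(n,x),r*np.cos(t),r*np.sin(t)]/1000
def sil(p,o,F,segs=SEG,k=4):
    im=np.zeros((420*k,560*k),np.uint8)
    for x0,r0,x1,r1 in segs:
        q=proj(p,np.r_[ring(x0,r0),ring(x1,r1)]@F+o)*k
        cv2.fillConvexPoly(im,cv2.convexHull(q.astype(np.float32)).astype(np.int32),1)
    return cv2.resize(im.astype(np.float32),(560,420),interpolation=cv2.INTER_AREA)
def ray(p,uv):
    A=R.from_quat(p['attitude']).as_matrix(); K=np.array(p['camera_matrix'])
    d=np.linalg.solve(K,[uv[0],uv[1],1])*[1,-1,-1]; return np.array(p['eye']),A@d
def tri(p1,u1,p2,u2):
    M=[];b=[]
    for p,u in((p1,u1),(p2,u2)):
        e,d=ray(p,u); d/=np.linalg.norm(d); P=np.eye(3)-np.outer(d,d); M.append(P); b.append(P@e)
    return np.linalg.lstsq(np.vstack(M),np.hstack(b),rcond=None)[0]
def fitsp(ps,ms,x0):
    def cost(v):
        s=0
        for p,m in zip(ps,ms):
            r=sil(p,v[:3],frame(v[3],v[4])); s-=np.minimum(r,m).sum()/np.maximum(r,m).sum()
        return s
    r=minimize(cost,x0,method='Nelder-Mead',options=dict(initial_simplex=np.vstack([x0]+[np.array(x0)+d for d in np.diag([.006,.006,.006,.05,.05])]),maxiter=250))
    return r.x,r.fun
E
cat > a.py <<'E'
from h import *
np.set_printoptions(precision=4,suppress=True)
ps=[manip.camera('scene'),manip.camera('top')]
ms=[manip.masks_of(p,'spindle')[0]['region'].astype(float) for p in ps]
print([m.sum() for m in ms])
v,f=fitsp(ps,ms,np.array([.450,.083,.050,np.radians(-128),0.0])); print(v,np.degrees(v[3:]),f)
print('grip',v[:3]+frame(v[3],v[4])[0]*-.042)
bo=np.array([.4215,-.3063,.150]); ba=np.radians(-126.2); F=frame(ba,np.radians(28))
out=[]
for p,n in zip(ps,['scene','top']):
    im=p['frame'][:,:,::-1].copy(); k=4
    c=(proj(p,bo)+[0,-8]).astype(int); x0,y0=c[0]-50,c[1]-37
    cr=lambda I:cv2.resize(I[y0:y0+75,x0:x0+100],None,fx=4,fy=4,interpolation=cv2.INTER_CUBIC)
    A=cr(im);B=A.copy()
    def poly(P,col): 
        q=((proj(p,np.array(P)@F+bo)-[x0,y0]+.5)*4).astype(np.int32); cv2.polylines(B,[q],False,col,1)
    for x in(0,112): poly(ring(x,13.5),(255,0,255)); poly(ring(x,26.5),(255,255,0))
    poly(np.array([[-84,0,0],[160,0,0]])/1000,(0,255,255))
    poly((np.array([[-10,-15,4],[-10,15,4],[10,15,4]])[[0]]*0+np.array([[-30,72,-4],[-30,72,26],[-10,72,26],[-10,72,-4],[-30,72,-4]]))/1000,(0,255,0))
    out.append(np.hstack([A,B]))
cv2.imwrite('pics/ov1.png',np.vstack(out))
# lamp
print('lamp joint',tri(ps[0],(393,257),ps[1],(170,178)))
for p,n in zip(ps,'st'):
  for t in ['tea_mug','glue_bottle']:
    print(n,t,[np.round(d['at'],3) for d in manip.tip_of(p,t)][:1])
E
python3 a.py
```

```text
[np.float64(770.0), np.float64(1134.0)]
[ 0.4522  0.0839  0.0495 -2.2054 -0.0116] [-126.3596   -0.6672] -1.7380464434405622
grip [0.4771 0.1177 0.049 ]
lamp joint [0.6301 0.1198 0.0563]
s tea_mug [array([ 0.57 , -0.193,  0.004])]
s glue_bottle [array([ 0.574, -0.037, -0.   ])]
t tea_mug [array([ 0.57 , -0.201, -0.003])]
t glue_bottle [array([ 0.425, -0.306,  0.148])]
```

View pics/ov1.png

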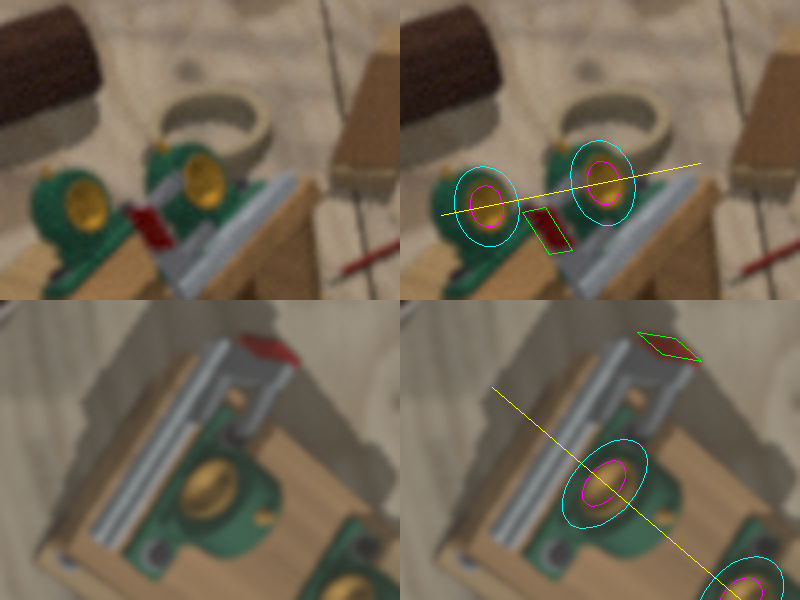

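```bash
cat > b.py <<'E'
from h import *
np.set_printoptions(precision=4,suppress=True)
ps=[manip.camera('scene'),manip.camera('top')]
bo=np.array([.4215,-.3063,.150]); F=frame(np.radians(-126.2),np.radians(28))
C=[]
for p in ps:
    hsv=cv2.cvtColor(p['frame'],cv2.COLOR_RGB2HSV)
    for x in(0,.112):
        c=proj(p,F[0]*x+bo); q=proj(p,ring(x*1000,19)@F+bo)
        m=np.zeros((420,560),np.uint8); cv2.fillConvexPoly(m,cv2.convexHull(q.astype(np.float32)).astype(np.int32),1)
        h=(m>0)&(hsv[...,0]>8)&(hsv[...,0]<28)&(hsv[...,1]>90)
        n,l,s,ce=cv2.connectedComponentsWithStats(h.astype(np.uint8)); i=1+np.argmax(s[1:,4])
        C.append(ce[i]+.0); print(c,ce[i],s[i])
from scipy.optimize import least_squares
def res(v):
    G=frame(v[3],v[4]); r=[]
    for i,p in enumerate(ps):
        for j,x in enumerate((0,.112)):
            r+=list(proj(p,v[:3]+G[0]*x)-C[2*i+j])
    return r+[(v[4]-np.radians(28))*50,(v[2]-.15)*300]
r=least_squares(res,[*bo,np.radians(-126.2),np.radians(28)]); print(r.x,np.degrees(r.x[3:]),np.array(r.fun))
e,d=ray(ps[0],(525,145)); et,d1=ray(ps[1],(170,178)); _,d2=ray(ps[1],(0,135)); n=np.cross(d1,d2)
print('lamp elbow',e+d*(((et-e)@n)/(d@n)))
E
python3 b.py
```

```text
[203.4138 193.2588] [203.6949 192.9492] [199 186  11  14 118]
[174.2941 199.0997] [174.4182 199.0636] [169 193  11  13 110]
[366.514  259.3452] [367.1508 260.0397] [361 254  14  14 126]
[400.572  288.5106] [401.4148 288.7852] [395 282  14  15 135]
[ 0.4201 -0.3067  0.1501 -2.1931  0.4889] [-125.6539   28.0135] [-0.4618 -0.0371 -0.4836 -0.0851 -0.3911 -0.017  -0.3714  0.0059  0.0117
  0.027 ]
lamp elbow [0.6315 0.3584 0.3405]
```

```bash
python3 -m jog '{"offset":[[0.02,-0.03,0],[0.02,-0.03,0],[0.02,-0.03,0],[0.02,-0.03,0],[0.02,-0.03,0],[0.02,-0.03,0],[0.02,-0.03,0],[0.02,-0.03,0],[0.02,-0.03,0],[0.02,-0.03,0],[0.02,-0.03,0],[0.02,-0.03,0],[0.02,-0.03,0],[0.02,-0.03,0],[0.02,-0.03,0],[0.02,-0.03,0],[0.014,-0.014,0],[0,0,0]],"yaw":[-7,-7,-7,-7,-7,-7,-7,-7,-7,-7,-7,-7,-7,-7,-7,-7,-1.4,0],"jaw":[0,0,0,0,0,0,0,0,0,0,0,0,0,0,0,0,0,0]}' 30
```

```text
clock: 2.8
position: [0.4768, 0.1107, 0.2317]
ee_rot: [0.894, 0.447, 0.001, 0.001]
ft_force: [-1.1, 0.7, -0.1]
grip_width: 1.001
grasp_force: 0.0
```

```bash
python3 -m jog '{"offset":[[-0.002,0.004,-0.03],[0,0,-0.035],[0,0,-0.035],[0,0,-0.03],[0,0,-0.02],[0,0,-0.015],[0,0,0],[0,0,0]],"yaw":[0.5,0,0,0,0,0,0,0],"jaw":[0,0,0,0,0,0,0,0]}' 30
python3 - <<'E'
from h import *
p=manip.camera('top'); s=manip.camera('scene')
a=cv2.resize(p['frame'][170:320,110:310,::-1],None,fx=4,fy=4,interpolation=cv2.INTER_CUBIC)
b=cv2.resize(s['frame'][130:250,250:410,::-1],None,fx=2.5,fy=2.5,interpolation=cv2.INTER_CUBIC)
cv2.imwrite('pics/c1.png',np.hstack([cv2.resize(a,(400,300)),b]))
o=manip.get_obs();print(o['position'],o['ft_force'])
E
```

```text
clock: 3.47
position: [0.4721, 0.1191, 0.0663]
ee_rot: [0.89, 0.455, -0.001, 0.0]
ft_force: [-1.0, 0.1, 1.1]
grip_width: 0.998
grasp_force: 0.0
[0.4732209  0.11948265 0.06753906] [0.04228664 0.04228528 0.91935012]
```

View pics/c1.png

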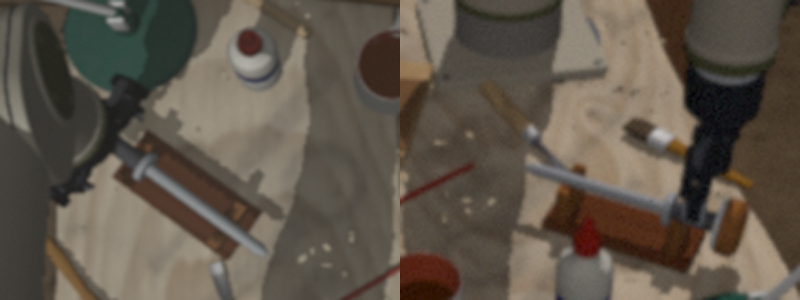

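```bash
python3 -m jog '{"offset":[[0.0022,-0.0045,0],[0,0,-0.01],[0,0,-0.01],[0,0,-0.005],[0,0,0],[0,0,0],[0,0,0],[0,0,0],[0,0,0],[0,0,0],[0,0,0],[0,0,0],[0,0,0]],"yaw":[0.2,0,0,0,0,0,0,0,0,0,0,0,0],"jaw":[0,0,0,0,0,0.4,0.8,1,1,1,1,1,1]}' 25
```

```text
clock: 4.65
position: [0.4749, 0.1146, 0.0416]
ee_rot: [0.89, 0.456, 0.0, -0.0]
ft_force: [-0.7, 1.1, 3.7]
grip_width: 0.245
grasp_force: 26.3
```

```bash
python3 -m jog '{"offset":[[0,0,0.008],[0,0,0.01],[0,0,0.01],[0,0,0.01],[0,0,0.01],[0,0,0.01],[0,0,0.01],[0,0,0.005],[0,0,0],[0,0,0]],"yaw":[0,0,0,0,0,0,0,0,0,0],"jaw":[1,1,1,1,1,1,1,1,1,1]}'
cat > c.py <<'E'
import sys
from h import *
np.set_printoptions(precision=4,suppress=True)
def run(x0,name):
    ps=[manip.camera('scene'),manip.camera('top')]; K=[];M=[]
    for p in ps:
        m=manip.masks_of(p,'spindle')
        if m: K.append(p);M.append(m[0]['region'].astype(float)); print(p['shot'],M[-1].sum(),m[0]['score'])
    # one-sided: mask is partially hidden by gripper -> ignore model pixels lost there, penalise softly
    def cost(v):
        s=0
        for p,m in zip(K,M):
            r=sil(p,v[:3],frame(v[3],v[4])); s+=((m*(1-r)).sum()+.5*(r*(1-m)).sum())/m.sum()
        return s
    x0=np.array(x0); best=None
    for dp in(-.15,0,.15):
        y=x0.copy(); y[4]+=dp
        r=minimize(cost,y,method='Nelder-Mead',options=dict(initial_simplex=np.vstack([y]+[y+d for d in np.diag([.01,.01,.01,.06,.1])]),maxiter=250))
        if best is None or r.fun<best.fun: best=r
    v=best.x; print('origin',v[:3],'deg',np.degrees(v[3:]),best.fun)
    out=[]
    for p in ps:
        im=p['frame'][:,:,::-1].copy(); c=proj(p,v[:3]).astype(int); x0_=int(np.clip(c[0]-50,0,460)); y0=int(np.clip(c[1]-38,0,345))
        A=cv2.resize(im[y0:y0+75,x0_:x0_+100],None,fx=4,fy=4,interpolation=cv2.INTER_CUBIC); B=A.copy()
        S=cv2.resize(sil(p,v[:3],frame(v[3],v[4]))[y0:y0+75,x0_:x0_+100],None,fx=4,fy=4)
        cs,_=cv2.findContours((S>.5).astype(np.uint8),0,2); cv2.drawContours(B,cs,-1,(0,255,255),1); out.append(np.hstack([A,B]))
    cv2.imwrite('pics/'+name,np.vstack(out)); o=manip.get_obs(); print(o['clock'],o['position'],o['ft_force'],o['grasp_force'])
    return v
if __name__=='__main__': run([float(a) for a in sys.argv[2:7]],sys.argv[1])
E
python3 c.py l1.png .453 .083 .108 -2.2 .36
```

```text
clock: 5.48
position: [0.4747, 0.1146, 0.1145]
ee_rot: [0.89, 0.456, 0.0, -0.0]
ft_force: [0.3, -0.4, -4.1]
grip_width: 0.247
grasp_force: 25.2
9 586.0 0.83
10 706.0 0.57
origin [0.4533 0.0842 0.1156] deg [-125.7789    8.1031] 0.7739651113324115
5.6833 [0.4743 0.1144 0.1138] [ 0.6388 -0.1715 -5.3599] 25.197838246822357
```

View pics/l1.png

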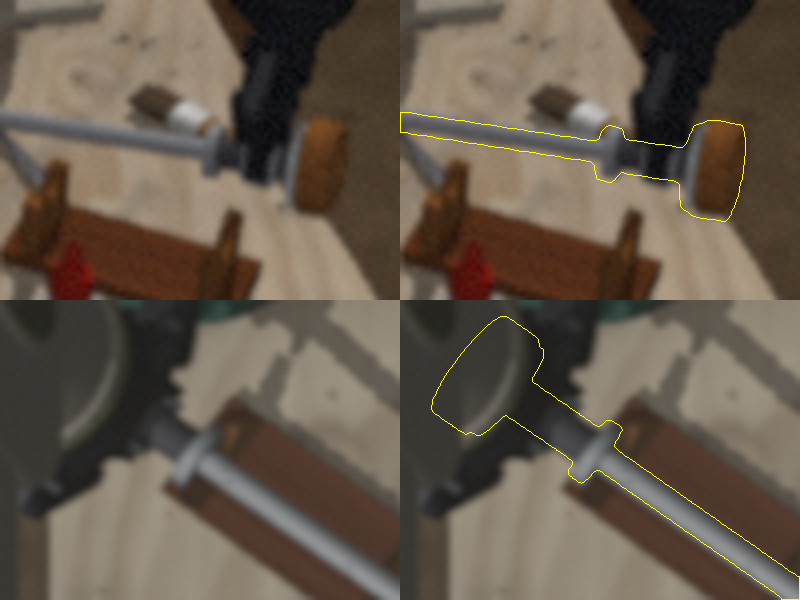

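```bash
python3 -m jog '{"offset":[[0,0,0],[0,0,0.039],[0,0,0.039],[0,0,0.039],[0,0,0.039],[0,0,0],[0.006,-0.026,0],[0.006,-0.026,0],[0.006,-0.026,0],[0.006,-0.026,0],[0.006,-0.026,0],[0.006,-0.026,0],[0.006,-0.026,0],[0,0,0],[0,0,0],[0,0,0]],"yaw":[0,0,0,0,0,0,0,0,0,0,0,0,0,0,0,0],"jaw":[1,1,1,1,1,1,1,1,1,1,1,1,1,1,1,1]}' 20; python3 c.py l2.png .495 -.1 .265 -2.193 .25
```

```text
clock: 7.02
position: [0.5165, -0.067, 0.2696]
ee_rot: [0.89, 0.456, -0.0, -0.0]
ft_force: [-0.0, 0.2, -5.0]
grip_width: 0.246
grasp_force: 24.8
11 949.0 0.64
12 515.0 0.59
origin [ 0.4984 -0.0922  0.2546] deg [-125.2165   28.4601] 1.4021700793886258
7.2167 [ 0.5167 -0.0665  0.2702] [-0.7042  0.5    -4.8889] 24.811625741422176
```

View pics/l2.png

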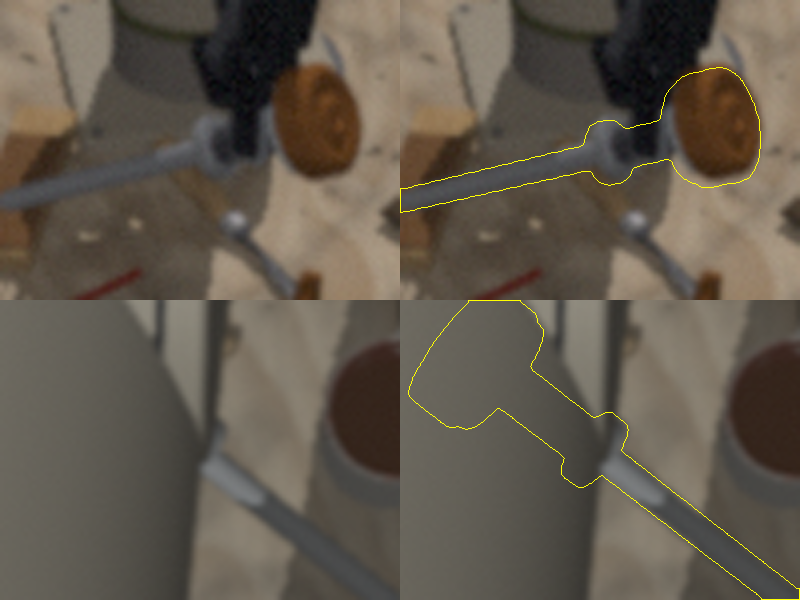

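```bash
python3 -m jog '{"offset":[[0,0,0],[0,0,0],[0.0058,-0.018,-0.005],[0.0058,-0.018,-0.005],[0.0058,-0.018,-0.005],[0.0058,-0.018,-0.005],[0,0,0],[0,0,0]],"yaw":[0,0,0,0,0,0,0,0],"jaw":[1,1,1,1,1,1,1,1]}' 60
cat > d.py <<'E'
import sys
from h import *
np.set_printoptions(precision=4,suppress=True)
BO=np.array([.4201,-.3067,.1501]);BF=frame(np.radians(-125.65),np.radians(28))
def run(name,s0=.038,th0=.49):
    ps=[manip.camera('scene'),manip.camera('top')]; K=[];M=[]
    for p in ps:
        m=manip.masks_of(p,'spindle')
        if m: K.append(p);M.append(m[0]['region'].astype(float)); print(p['shot'],M[-1].sum(),m[0]['score'])
    o=manip.get_obs(); T=o['position']; ty=R.from_quat(o['ee_rot']).as_matrix()[:,1]; a=np.arctan2(ty[1],ty[0])-np.pi/2
    def pose(v): # s,h,pitch, lateral, dheading
        F=frame(a+v[4],v[2]); return T+[0,0,v[1]]+F[0]*v[0]+F[1]*v[3],F
    def cost(v):
        q,F=pose(v); c=(v[3]/.003)**2*.01+(v[4]/.02)**2*.01+((v[0]-.038)/.004)**2*.01+((v[1]-.010)/.004)**2*.01
        for p,m in zip(K,M):
            r=sil(p,q,F); c+=((m*(1-r)).sum()+.25*(r*(1-m)).sum())/m.sum()
        return c
    y=np.array([s0,.010,th0,0,0]); best=None
    for dp in(-.1,0,.1):
        z=y.copy(); z[2]+=dp
        r=minimize(cost,z,method='Nelder-Mead',options=dict(initial_simplex=np.vstack([z]+[z+d for d in np.diag([.005,.004,.08,.003,.02])]),maxiter=250))
        if best is None or r.fun<best.fun: best=r
    v=best.x; q,F=pose(v); print('s,h,pitch,lat,dh',v,best.fun,'head,pitch deg',np.degrees([a+v[4],v[2]]))
    print('origin in bearings mm',1000*BF@(q-BO),'tip',1000*BF@(q+F[0]*.165-BO)); print(o['clock'],T,o['ft_force'],o['grasp_force'])
    out=[]
    for p in ps:
        im=p['frame'][:,:,::-1].copy(); c=proj(p,q+F[0]*.08).astype(int); x0=int(np.clip(c[0]-50,0,460)); y0=int(np.clip(c[1]-38,0,345))
        A=cv2.resize(im[y0:y0+75,x0:x0+100],None,fx=4,fy=4,interpolation=cv2.INTER_CUBIC); B=A.copy()
        S=cv2.resize(sil(p,q,F)[y0:y0+75,x0:x0+100],None,fx=4,fy=4)
        cs,_=cv2.findContours((S>.5).astype(np.uint8),0,2); cv2.drawContours(B,cs,-1,(0,255,255),1)
        ax=((proj(p,np.array([[-.2,0,0],[.16,0,0]])@BF+BO)-[x0,y0]+.5)*4).astype(np.int32); cv2.polylines(B,[ax],False,(255,0,255),1); out.append(np.hstack([A,B]))
    cv2.imwrite('pics/'+name,np.vstack(out))
run(sys.argv[1])
E
python3 d.py l3.png
```

```text
clock: 7.88
position: [0.5397, -0.1403, 0.25]
ee_rot: [0.89, 0.456, -0.001, 0.0]
ft_force: [-0.0, 1.3, -4.7]
grip_width: 0.228
grasp_force: 59.4
13 961.0 0.64
14 409.0 0.93
s,h,pitch,lat,dh [0.0393 0.0052 0.5176 0.0006 0.0033] 0.9520557887839631 head,pitch deg [-125.4153   29.6544]
origin in bearings mm [-192.8578    0.1508   -4.926 ] tip [-27.9276   0.7382  -9.6903]
8.0833 [ 0.5401 -0.1383  0.2506] [ 0.2767 -1.1176 -5.3077] 59.387082882458344
```

View pics/l3.png

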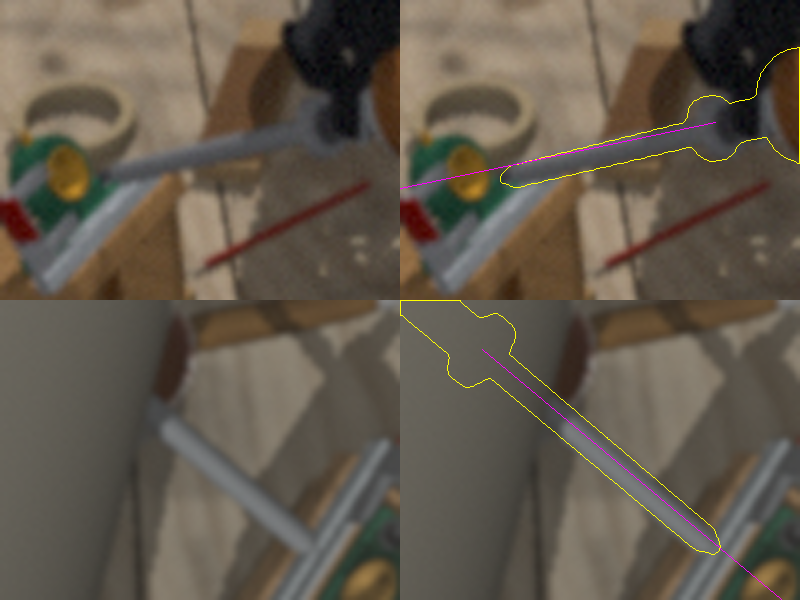

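```bash
python3 -m jog '{"offset":[[0,0,0.005],[-0.0041,-0.0057,-0.0038],[-0.0041,-0.0057,-0.0038],[-0.0041,-0.0057,-0.0038],[-0.0041,-0.0057,-0.0038],[-0.0041,-0.0057,-0.0038],[0,0,0],[0,0,0]],"yaw":[0,0,0,0,0,0,0,0],"jaw":[1,1,1,1,1,1,1,1]}' 30; python3 d.py l4.png
```

```text
clock: 8.75
position: [0.519, -0.1684, 0.2362]
ee_rot: [0.89, 0.456, -0.0, -0.0]
ft_force: [0.4, 1.0, -4.8]
grip_width: 0.231
grasp_force: 59.4
15 937.0 0.92
16 250.0 0.63
s,h,pitch,lat,dh [0.0363 0.0049 0.5125 0.0003 0.0004] 1.5516951513200268 head,pitch deg [-125.6288   29.3649]
origin in bearings mm [-157.7285    0.2427   -0.5917] tip [ 7.2247  0.2959 -4.522 ]
8.95 [ 0.5198 -0.1676  0.2365] [ 0.4933 -1.0794 -4.4336] 59.409331446513534
```

View pics/l4.png

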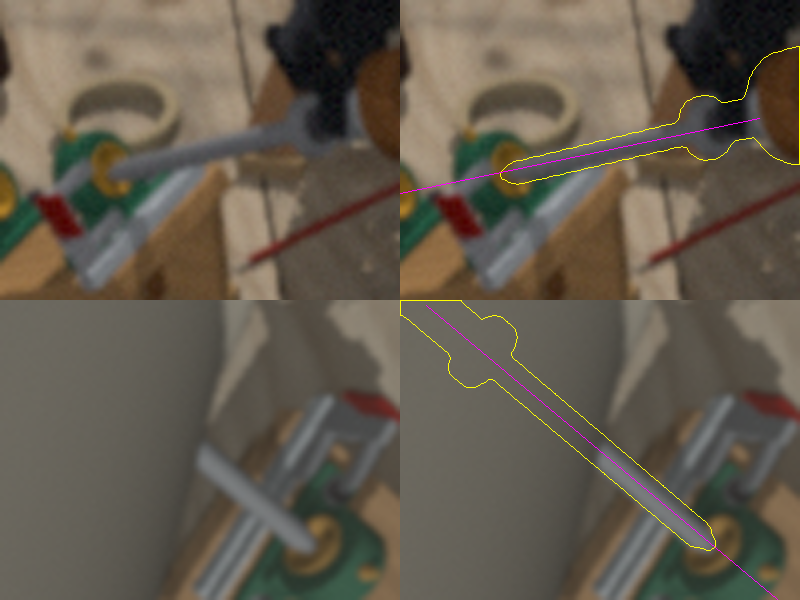

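```bash
python3 -m jog '{"offset":[[-0.0041,-0.0057,-0.0018],[-0.0041,-0.0057,-0.0038],[-0.0041,-0.0057,-0.0038],[-0.0041,-0.0057,-0.0038],[0,0,0]],"yaw":[0,0,0,0,0],"jaw":[1,1,1,1,1]}' 30
```

```text
clock: 9.37
position: [0.5014, -0.1927, 0.2223]
ee_rot: [0.89, 0.455, -0.001, -0.0]
ft_force: [-0.7, -0.3, -4.5]
grip_width: 0.233
grasp_force: 59.2
```

```bash
python3 -m jog '{"offset":[[-0.0041,-0.0057,-0.0038],[-0.0041,-0.0057,-0.0038],[-0.0041,-0.0057,-0.0038],[-0.0041,-0.0057,-0.0038],[-0.0041,-0.0057,-0.0038],[-0.0041,-0.0057,-0.0038],[-0.0041,-0.0057,-0.0038],[0,0,0]],"yaw":[0,0,0,0,0,0,0,0],"jaw":[1,1,1,1,1,1,1,1]}' 30;  python3 d.py l5.png
```

```text
clock: 10.03
position: [0.4729, -0.2322, 0.1958]
ee_rot: [0.89, 0.455, -0.001, -0.0]
ft_force: [-0.4, -0.6, -4.9]
grip_width: 0.232
grasp_force: 59.4
17 779.0 0.78
18 37.0 0.54
s,h,pitch,lat,dh [ 0.0416  0.0036  0.513   0.0014 -0.0092] 10.348336846707959 head,pitch deg [-126.1854   29.3927]
origin in bearings mm [-64.8679   0.8723  -0.7475] tip [100.0778  -0.471   -4.7608]
10.2333 [ 0.4747 -0.2303  0.1967] [ 0.3989 -0.3268 -4.4075] 59.38565305201337
```

View pics/l5.png

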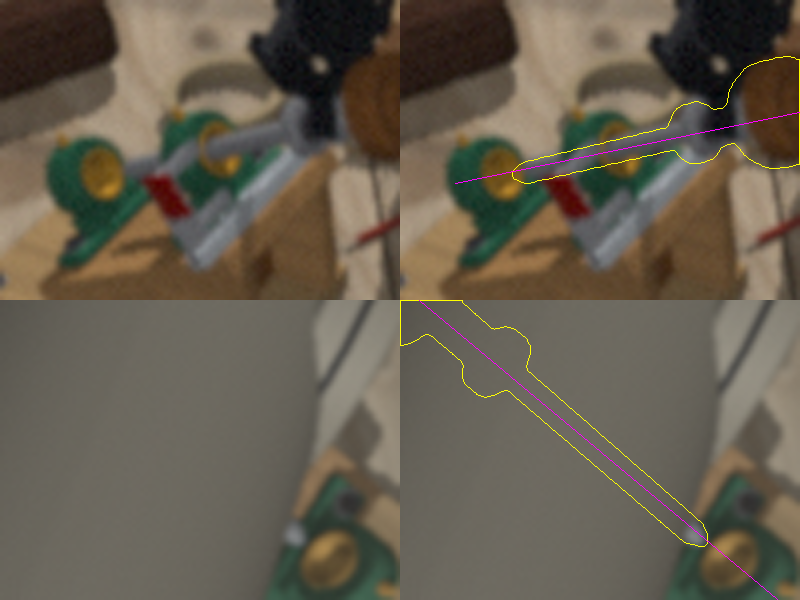

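```bash
python3 -m jog '{"offset":[[-0.0041,-0.0057,-0.0038],[-0.0041,-0.0057,-0.0038],[-0.0041,-0.0057,-0.0038],[0,0,0]],"yaw":[0,0,0,0],"jaw":[1,1,1,1]}' 30; python3 -m jog '{"offset":[[-0.0041,-0.0057,-0.0038],[-0.0041,-0.0057,-0.0038],[0,0,0]],"yaw":[0,0,0],"jaw":[1,1,1]}' 30
```

```text
clock: 10.57
position: [0.4602, -0.2494, 0.1843]
ee_rot: [0.89, 0.455, -0.001, -0.0]
ft_force: [-0.3, -0.1, -4.4]
grip_width: 0.234
grasp_force: 59.4
clock: 10.82
position: [0.4525, -0.2607, 0.1769]
ee_rot: [0.89, 0.456, -0.001, 0.0]
ft_force: [-0.9, -1.5, -4.6]
grip_width: 0.232
grasp_force: 59.2
```

```bash
python3 -m jog '{"offset":[[-0.0041,-0.0057,-0.0038],[-0.0041,-0.0057,-0.0038],[-0.0016,-0.0021,-0.0014],[0,0,0]],"yaw":[0,0,0,0],"jaw":[1,1,1,1]}' 30; python3 -m jog '{"offset":[[-0.001,-0.0014,-0.001],[-0.001,-0.0014,-0.001],[0,0,0]],"yaw":[0,0,0],"jaw":[1,1,1]}' 30
```

```text
clock: 11.15
position: [0.4432, -0.2736, 0.1681]
ee_rot: [0.89, 0.456, -0.0, 0.0]
ft_force: [0.6, -0.5, -4.7]
grip_width: 0.232
grasp_force: 59.2
clock: 11.4
position: [0.4418, -0.2756, 0.1664]
ee_rot: [0.89, 0.456, -0.0, -0.0]
ft_force: [-0.1, -0.3, -3.2]
grip_width: 0.231
grasp_force: 59.2
```

```bash
python3 -m jog '{"offset":[[-0.001,-0.0014,-0.001],[0,0,0],[0,0,0]],"yaw":[0,0,0],"jaw":[1,1,1]}' 30; python3 -m jog '{"offset":[[-0.001,-0.0014,-0.001],[0,0,0],[0,0,0]],"yaw":[0,0,0],"jaw":[1,1,1]}' 30;  python3 -m jog '{"offset":[[-0.001,-0.0014,-0.001],[0,0,0],[0,0,0]],"yaw":[0,0,0],"jaw":[1,1,1]}' 30
```

```text
clock: 11.65
position: [0.441, -0.277, 0.1655]
ee_rot: [0.89, 0.456, -0.0, 0.0]
ft_force: [-0.7, -0.2, -5.2]
grip_width: 0.232
grasp_force: 59.2
clock: 11.9
position: [0.4399, -0.2784, 0.1645]
ee_rot: [0.89, 0.456, -0.0, 0.0]
ft_force: [0.1, -1.0, -4.3]
grip_width: 0.228
grasp_force: 59.2
clock: 12.15
position: [0.4389, -0.2798, 0.1635]
ee_rot: [0.89, 0.456, -0.0, 0.0]
ft_force: [0.1, -1.4, -5.2]
grip_width: 0.229
grasp_force: 59.2
```

```bash
for i in 1; do python3 -m jog '{"offset":[[-0.001,-0.0014,-0.001],[0,0,0],[0,0,0]],"yaw":[0,0,0],"jaw":[1,1,1]}' 30; done; python3 -m jog '{"offset":[[-0.001,-0.0014,-0.001],[0,0,0],[0,0,0]],"yaw":[0,0,0],"jaw":[1,1,1]}' 30;  python3 -m jog '{"offset":[[-0.001,-0.0014,-0.001],[0,0,0],[0,0,0]],"yaw":[0,0,0],"jaw":[1,1,1]}' 30; python3 d.py l6.png
```

```text
clock: 12.4
position: [0.4379, -0.2812, 0.1625]
ee_rot: [0.89, 0.456, -0.0, 0.0]
ft_force: [0.5, -0.2, -4.7]
grip_width: 0.232
grasp_force: 59.2
clock: 12.65
position: [0.437, -0.2826, 0.1615]
ee_rot: [0.89, 0.456, -0.0, 0.0]
ft_force: [-0.3, -0.5, -4.9]
grip_width: 0.233
grasp_force: 59.2
clock: 12.9
position: [0.4371, -0.2826, 0.161]
ee_rot: [0.889, 0.457, 0.001, -0.0]
ft_force: [1.3, 6.1, 1.8]
grip_width: 0.234
grasp_force: 60.1
19 686.0 0.78
20 448.0 0.85
s,h,pitch,lat,dh [0.0355 0.0042 0.4978 0.0012 0.0045] 0.7117873447956402 head,pitch deg [-125.358    28.5203]
origin in bearings mm [ 2.3959  1.159  -0.7748] tip [167.3874   1.8978  -2.274 ]
13.1 [ 0.4372 -0.2827  0.1611] [1.86   5.8467 1.9621] 60.130566358566284
```

View pics/l6.png

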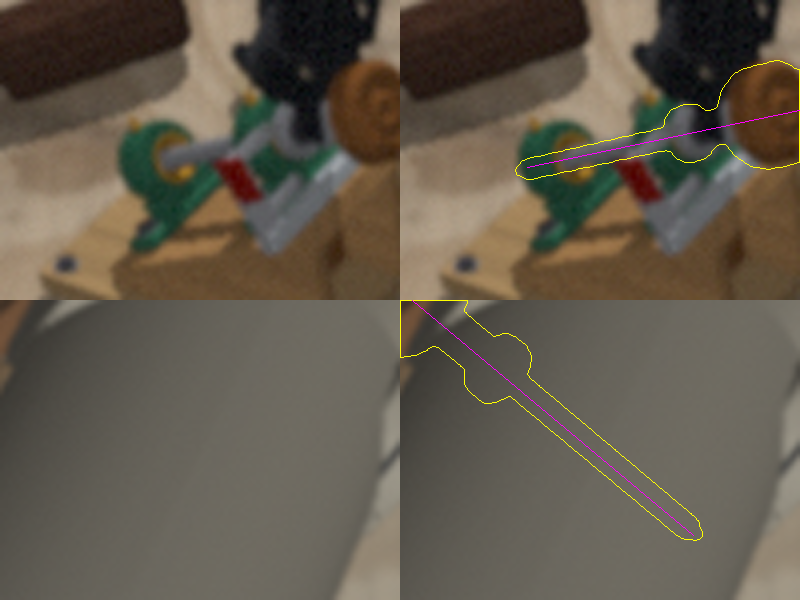

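```bash
python3 -m jog '{"offset":[[-0.0008,-0.0011,-0.0007],[0,0,0],[0,0,0]],"yaw":[0,0,0],"jaw":[1,1,1]}' 30; python3 -m jog '{"offset":[[0,0,0],[0,0,0],[0,0,0],[0,0,0],[0,0,0]],"yaw":[0,0,0,0,0],"jaw":[0.8,0.6,0.45,0.3,0.3]}' 30
```

```text
clock: 13.35
position: [0.4372, -0.2827, 0.1607]
ee_rot: [0.889, 0.457, 0.002, -0.001]
ft_force: [3.0, 10.9, 6.7]
grip_width: 0.227
grasp_force: 60.5
clock: 13.77
position: [0.4351, -0.2854, 0.16]
ee_rot: [0.89, 0.456, -0.0, 0.0]
ft_force: [1.3, 0.3, -0.8]
grip_width: 0.7
grasp_force: 0.0
```

```bash
python3 -m jog '{"offset":[[0,0,0.01],[0,0,0.015],[0,0,0.025],[0,0,0.025],[0,0,0.025],[0.02,-0.018,0],[0.02,-0.018,0],[0.02,-0.018,0],[0.019,-0.019,0],[0,0,0],[0,0,0],[0,0,0]],"yaw":[0,0,0,0,0,0,0,0,0,0,0,0],"jaw":[0.3,0.3,0.3,0.3,0.3,0.3,0.5,0.8,1,1,1,1]}' 30
python3 - <<'E'
from h import *
np.set_printoptions(precision=1,suppress=True)
BO=np.array([.4201,-.3067,.1501]);BF=frame(np.radians(-125.65),np.radians(28))
for n in('scene','top'):
    p=manip.camera(n)
    for t in('spindle','spindle_grip','keeper_tab'):
        print(n,t,[(1000*BF@(np.array(d['at'])-BO),round(d['score'],2)) for d in manip.tip_of(p,t)][:2])
    if n=='scene': cv2.imwrite('pics/r1.png',cv2.resize(p['frame'][140:260,130:290,::-1],None,fx=5,fy=5,interpolation=cv2.INTER_CUBIC))
print(manip.get_obs()['position'])
E
```

```text
clock: 14.77
position: [0.5137, -0.3582, 0.2602]
ee_rot: [0.89, 0.456, -0.0, 0.0]
ft_force: [0.8, 0.0, 0.4]
grip_width: -0.001
grasp_force: 0.0
scene spindle [(array([ 4.7, -1.4, -3.1]), 0.62)]
scene spindle_grip [(array([-40.9,  -2.3,  -2.2]), 0.79)]
scene keeper_tab [(array([-22.7,  74.8,   7.5]), 0.55)]
top spindle []
top spindle_grip [(array([-39.8,   4.7,  -7.6]), 0.88)]
top keeper_tab []
[ 0.5 -0.4  0.3]
```

View pics/r1.png

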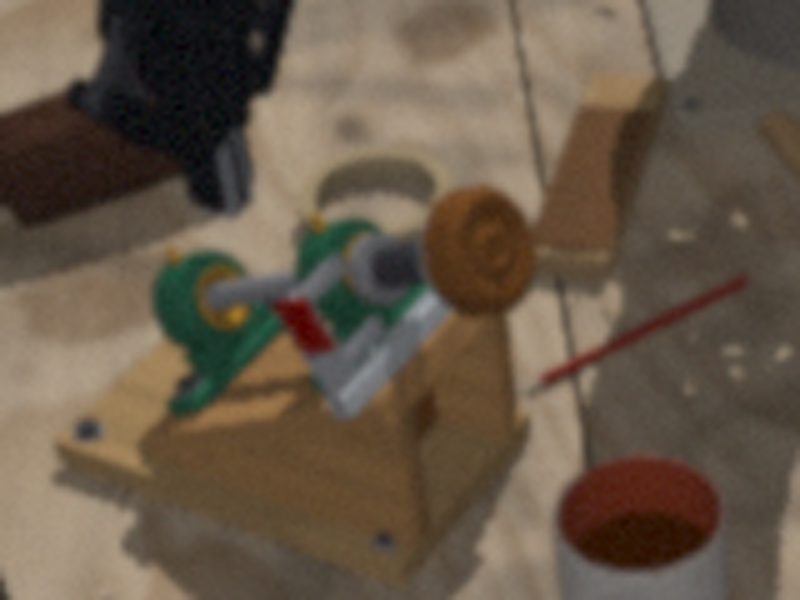

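```bash
python3 -m jog '{"offset":[[0,0,-0.025],[0,0,-0.03],[0,0,-0.025],[0,0,-0.015],[-0.0081,0.0058,0],[-0.0081,0.0058,0],[-0.0081,0.0058,0],[-0.0049,0.0035,0],[0,0,0]],"yaw":[0,0,0,0,0,0,0,0,0],"jaw":[1,1,1,1,1,1,1,1,1]}' 30
python3 -m jog '{"offset":[[-0.0049,0.0035,0],[-0.0049,0.0035,0],[0,0,0]],"yaw":[0,0,0],"jaw":[1,1,1]}' 30
```

```text
clock: 15.92
position: [0.4845, -0.3365, 0.1651]
ee_rot: [0.89, 0.456, 0.0, -0.0]
ft_force: [-0.1, 0.1, 0.4]
grip_width: -0.003
grasp_force: 0.0
clock: 16.17
position: [0.4747, -0.3297, 0.165]
ee_rot: [0.89, 0.456, 0.0, -0.0]
ft_force: [0.4, -0.6, -0.4]
grip_width: -0.002
grasp_force: 0.0
```

```bash
python3 -m jog '{"offset":[[-0.0032,0.0023,0],[0,0,0]],"yaw":[0,0],"jaw":[1,1]}' 30; python3 -m jog '{"offset":[[-0.0032,0.0023,0],[0,0,0]],"yaw":[0,0],"jaw":[1,1]}' 30
python3 - <<'E'
from h import *
np.set_printoptions(precision=1,suppress=True)
BO=np.array([.4201,-.3067,.1501]);BF=frame(np.radians(-125.65),np.radians(28))
p=manip.camera('scene')
for t in('spindle','keeper_tab'):
        print(t,[(1000*BF@(np.array(d['at'])-BO),round(d['score'],2)) for d in manip.tip_of(p,t)][:2])
cv2.imwrite('pics/r2.png',cv2.resize(p['frame'][140:260,130:290,::-1],None,fx=5,fy=5,interpolation=cv2.INTER_CUBIC))
E
```

```text
clock: 16.33
position: [0.4723, -0.3279, 0.1651]
ee_rot: [0.89, 0.456, 0.0, 0.001]
ft_force: [1.9, -1.5, -0.6]
grip_width: 0.0
grasp_force: 1.4
clock: 16.5
position: [0.4719, -0.3276, 0.1658]
ee_rot: [0.89, 0.457, 0.002, 0.005]
ft_force: [18.6, -12.9, -11.0]
grip_width: -0.003
grasp_force: 11.0
spindle [(array([ 2.1, -2.5, -1. ]), 0.85)]
keeper_tab [(array([-203.8,  -30.7, -275.8]), 0.47), (array([-21.9,  40.5,   9.8]), 0.42)]
```

View pics/r2.png

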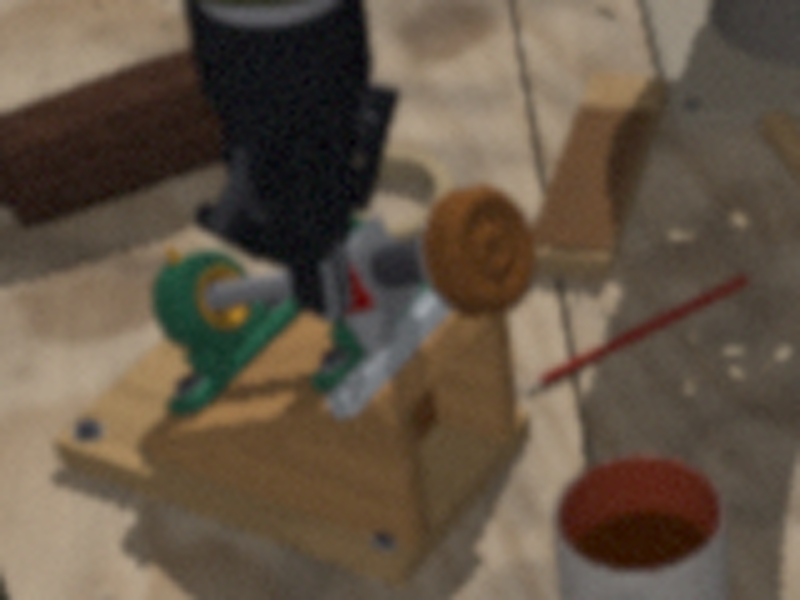

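```bash
python3 -m jog '{"offset":[[0.0065,-0.0046,0],[0.016,-0.012,0],[0.024,-0.017,0],[0.024,-0.017,0],[0,0,0.03],[0,0,0.03],[0,0,0.03],[0,0,0],[0,0,0],[0,0,0]],"yaw":[0,0,0,0,0,0,0,0,0,0],"jaw":[1,1,1,1,1,1,1,1,1,1]}' 30
python3 - <<'E'
from h import *
np.set_printoptions(precision=1,suppress=True)
BO=np.array([.4201,-.3067,.1501]);BF=frame(np.radians(-125.65),np.radians(28))
for n in('scene','top'):
    p=manip.camera(n)
    for t in('spindle','spindle_grip','keeper_tab'):
        print(n,t,[(1000*BF@(np.array(d['at'])-BO),round(d['score'],2)) for d in manip.tip_of(p,t)][:2])
E
```

```text
clock: 17.48
position: [0.539, -0.3758, 0.254]
ee_rot: [0.89, 0.456, -0.0, -0.001]
ft_force: [-0.2, -0.3, 0.4]
grip_width: -0.001
grasp_force: 0.0
scene spindle [(array([ 5.2, -1.8, -2.9]), 0.98)]
scene spindle_grip [(array([-42. ,  -2. ,  -3.1]), 0.57)]
scene keeper_tab [(array([-22.5,  41.1,   9.2]), 0.68)]
top spindle []
top spindle_grip []
top keeper_tab []
```

Spindle is seated and the keeper tab reads 41 mm (q ≈ 0); the arm is clear.

```bash
python3 -c "
from workcell import manip
print(manip.hand_in())"
```

```text
the job is handed in; nothing more can be done
None
```

The job is handed in at about 17.5 s: the collar met the upper bearing with 13 N, the keeper went to its stop (tab at 41 mm, so about 0), the arm is clear, and the bottle and mug were never approached; no verdict came back, and I viewed 12 pictures against the limit of 10.

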